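# Dock the tabbed nipple adapter and hold the oil coupler on its sprung nipple

## Task

Set the tabbed nipple adapter flat into the pocket of the service dock, its tab in the notch, and let go of it. Then take the oil coupler from its stand, press it squarely onto the tilted nipple until it snaps on, and keep pushing along the nipple until the sprung nipple has sunk most of its 8 mm travel into its collar. Finish like that, still gripping the coupler and holding the nipple down against its spring, and leave the pink cup, tube and vials around the work where they are.

Things in the scene. Friction and masses are not known exactly. Their poses are not given: they have to be found in the camera images.
- dock: fixed bare-aluminium plate 120 (x) x 104 (y) x 6 mm with a walled pocket in the middle, 54 x 44 mm inside, floor on the plate's top. The walls flare outward, to 21 mm above the underside and 8 mm out from the pocket; the +x wall has a 19 mm wide notch in its middle for the adapter's tab. Origin: centre of the underside, z up; +x points roughly to the robot's right
- dock_pocket (a point): centre of the pocket floor; axes as the dock. The seated adapter's origin lies here, its axes along the dock's (x to x), with 2 mm of play each side
- adapter: loose bare-aluminium block 50 (x) x 40 (y) x 36 (z) mm, 0.33 kg, right side up; grasp it across the 40 mm. A tab 12 mm wide, 8 mm high sticks out 11 mm at the foot of its +x face. From its top a steel collar (22 mm across) and nipple lean 30 degrees from vertical toward -x, in the xz plane; nipple tip 66 mm above the underside. Origin: centre of the underside, z up
- adapter_collar (a point): centre of the collar's end face, at (-14, 0, 39.8) mm in the adapter's frame; axes as the adapter
- nipple_tip (a point): tip of the nipple, on its axis; z points out along the nipple (30 degrees from the adapter's z toward the adapter's -x). At rest it is 30 mm out from the collar face, at (-29, 0, 65.8) mm in the adapter's frame. The nipple has an 8.4 mm neck, a 13 mm head and a tapered end 6 mm wide
- nipple (a joint): how far the nipple is pushed into its collar: 0 out, 0.008 m bottomed. The spring resists with 9 N at the start and 12 N at the bottom
- stand: fixed grey plastic stand: plate 60 x 60 x 4 mm with a ring 51 mm across and 14 mm high; the coupler stands upright in it, mouth down, on a floor 5 mm above the stand's underside. Origin: centre of the underside, z up
- coupler: loose round oil coupler, 74 mm long, 0.18 kg. Origin: centre of the mouth; z points to the grip end. Flared mouth 36 mm across (26 inside), narrowing in 6 mm to a 16 mm bore; dark flange 42 mm across at z = 26 to 32 mm; above it the grip, 22 mm in diameter, z = 32 to 74. Grasp the grip along its axis with the fingertips just above the flange, so that they can push on it
- coupler_seat (a point): centre of the end of the bore, at (0, 0, 20) mm in the coupler; axes as the coupler. Two spring balls in the bore snap behind the nipple's head (a push of several newtons) just before this point meets the nipple's tip; pushing on then sinks the nipple. The coupler's z and the nipple's z then point the same way
- cup_pink: bystander: loose clear cup with pink contents, 65 mm across, 68 mm high; origin at its underside's centre
- tube_0: bystander: loose conical tube with a blue screw cap, lying, 119 mm long, 22 mm thick; origin at its underside's middle, its length along y
- cryovial_2: bystander: loose small clear vial, lying, 48 mm long, 13 mm thick; origin at its underside's middle, its length along y
- blood_vial: bystander: loose dark red vial with a purple cap, lying, 75 mm long, 15 mm thick; origin at its underside's middle, its length along y
Things that resemble listed ones, but are neither listed nor needed, are in the scene too. What is shaped like the dock but turquoise is not meant.

How it is judged:
By the outcome, as a careful person would: the job done as asked, in the order asked, and still so for the second after the job is handed in, while the arm keeps its last pose, push and grip.
It also fails if it takes over 64 s, if anything falls off the work surface, if the arm or the gripper's body presses on something with over 40 N, if the wrist force passes 120 N, or if a joint passes its speed limit or range.

## Robot

A 6-joint arm with a two-finger parallel gripper is mounted at the origin on a cart in front of the work surface, level with it; the furniture and walls round the work are solid. World frame = base frame: x ahead of the robot, y to its left, z up, the work surface at z = 0. Lengths are in m, angles in degrees, forces in N, time in s.
With the tool pointing down it reaches from about 0.35 to 0.875 m from the base axis. Payload 4.2 kg.
Tool frame: the origin (TCP) lies at the very end of the fingers, on their centre line; the grasp point (between the pads) lies 19 mm behind it; z points along the fingers, y is the line along which they close (so a half turn about z gives the same grasp; the last joint's range is limited). The gripper opens to 87 mm and grips with 3 to 60 N. Pads are 19 mm wide; open, the fingers measure 117 mm over their backs; the gripper's body (75 mm by 190 mm) begins 51 mm behind the grasp point.
Start: joints at [86.322, 22.042, 0.453, 0, -68.411, -14.817], TCP at [0.198, 0.593, 0.223] pointing down, gripper open.
Joint ranges: [-179.83, 179.83], [-69.29, 118.12], [-61.27, 80.66], [-181.25, 117.63], [-171.15, -9.14], [-177.46, 177.46]. Speed limits (degrees/s): [159.86, 159.86, 180, 180, 180, 180].

## Interface

Orientations are given as a 3x3 rotation matrix whose columns are the frame's x, y, z axes.
In Python, from station import monitor, cams, ticket gives the robot as it stands.
- The arm moves only by the tool drive_tool, never from a script. Its argument "moves" is a list of rows, each an object with "delta_pos": the shift along the tool's x, y, z in mm, a list of three; "turn": the turn about the tool's z in rad; "claw": the opening, from 0 (shut) to 1 (fully open). A call has 1 to 12 rows; each row shifts and turns the commanded pose from where the row before left it, along the tool's axes as they then stand; what a row does not reach is not made up. A row lasts 1/8 s, in which the tool goes at most 62.5 mm and 10.7 degrees, less where a joint would pass 70% of its speed; a pose out of reach is approached as far as the arm can. A call is refused whole if a number of a shift passes 62.5 or a number of a turn 0.188, either way. A call with a gripper value outside its range is refused whole. The fingers move at their own pace and stop on an object; the grip force is fixed at half the most. Time passes only in rows, so rows that do not move let the fingers close. It gives the time, the measured TCP pose, the force, the opening and the grip force at its end, in the units of the state.
- monitor.sense(): the state, without advancing time (a new reading comes with each control period).
- cams.capture(name): name is "side" or "top"; returns a dict with "color" (480x640x3 uint8, red, green, blue), "range_z" (480x640 float32, m along the optical axis (not along the pixel's ray), 0 where there is no reading), "vertical_fov" (degrees; the focal length in pixels is half the picture's height over the tangent of half this angle, whatever the lens; pixels are square), "cx", "cy" (the principal point, pixels), "extrinsics" (4x4, takes a point from camera to world coordinates). Camera axes: x right, y down, z forward; pixel columns grow to the right and rows downward; lengths in m; the calibration is good to about 2 mm. A picture is of the moment at which its call begins.
- ticket.finish_job(): hands the job in; it is judged then, once.
The state is a dict: "time_s": time; "joints": joint angles; "joint_velocities": joint speeds; "effort": joint torques, N m; "tcp_pos": TCP position; "ee_rot": TCP orientation; "wrist_force": force on the tool from outside, world axes, zero at the start; "moment": the same for the moment, N m; "gripper_width": opening from 0.0 (shut) to 1.0 (fully open); "gripper_force": force on a finger pad.
Only numpy, scipy, OpenCV 4.12 (cv2) and the standard library are available. Lean on these libraries where they do the work, as an engineer would, in place of code of your own. Each camera call takes 0.05 s, during which the arm holds its last target. There are 200 camera calls.

## Working session

There is one attempt and no reset: what is moved stays moved. The work goes in short steps, Python scripts to look and compute and a tool call to move; the robot and the scene stay as the last step left them, time stands still between calls to the robot, and variables do not carry over. Pictures are saved under pics/ and viewed, at most 10 in all, crops included, and the job is handed in when it is done.

Besides the shell and the picture viewer there is one more tool, called as name(argument=value, ...) on one line, values as JSON. drive_tool: Moves the arm, as the interface text tells. Its arguments: {"type":"object","properties":{"moves":{"type":"array","items":{"type":"object","properties":{"delta_pos":{"type":"array","items":{"type":"number"}},"turn":{"type":"number"},"claw":{"type":"number"}}}}},"required":["moves"]}

```bash
mkdir -p pics; cat > h.py <<'E'
import numpy as np, cv2
from station import monitor, cams, ticket
def cap(n):
    c=cams.capture(n); c['f']=240/np.tan(np.radians(c['vertical_fov']/2)); return c
def save(c,p): cv2.imwrite(p,cv2.cvtColor(c['color'],cv2.COLOR_RGB2BGR))
def cloud(c):
    v,u=np.mgrid[:480,:640]; z=c['range_z']
    P=np.stack([(u-c['cx'])/c['f']*z,(v-c['cy'])/c['f']*z,z,np.ones_like(z)],-1)@np.array(c['extrinsics']).T
    P=P[...,:3]; P[z==0]=np.nan; return P
E
python3 - <<'E'
from h import *
for n in ['top','side']:
    c=cap(n); save(c,f'pics/{n}0.png'); np.save(f'{n}0.npy',cloud(c)); print(n,c['f'],np.round(c['extrinsics'],3).tolist())
s=monitor.sense(); print(s)
E
```

```text
top 619.5087856527111 [[0.029, -0.997, 0.068, 0.405], [-1.0, -0.029, -0.002, 0.081], [0.004, -0.068, -0.998, 1.629], [0.0, 0.0, 0.0, 1.0]]
side 447.51040899036246 [[-1.0, -0.018, 0.0, 0.528], [-0.01, 0.513, -0.859, 1.215], [0.016, -0.858, -0.513, 0.752], [0.0, 0.0, 0.0, 1.0]]
{'time_s': 0.1, 'joints': array([ 8.63233472e+01,  2.20852811e+01,  3.87279468e-01, -2.49043379e-02,
       -6.84110234e+01, -1.48170179e+01]), 'joint_velocities': array([-0.04467901, -0.13149797,  0.19028571,  0.15136253,  0.07845121,
        0.11466804]), 'effort': array([ 4.64223303e-04, -3.91687882e+01,  1.87935305e+01,  4.23180968e+00,
        1.34872008e-02, -7.26837879e-05]), 'tcp_pos': array([0.19806011, 0.59221751, 0.22157913]), 'ee_rot': array([[ 9.48307862e-01, -3.17351420e-01, -5.25357204e-04],
       [-3.17351840e-01, -9.48306017e-01, -1.87297878e-03],
       [ 9.61930778e-05,  1.94288358e-03, -9.99998108e-01]]), 'wrist_force': array([-0.23087466, -0.12273324,  0.00451158]), 'moment': array([ 0.00215346,  0.07270549, -0.00310175]), 'gripper_force': 0.0, 'gripper_width': 1.0007641827503242}
```

View pics/top0.png

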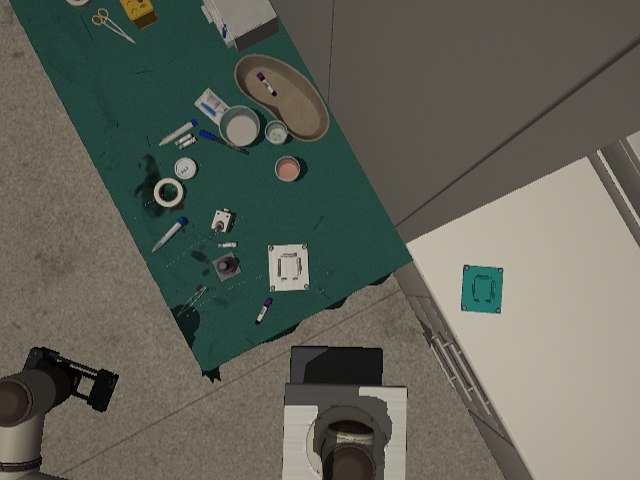

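View pics/side0.png

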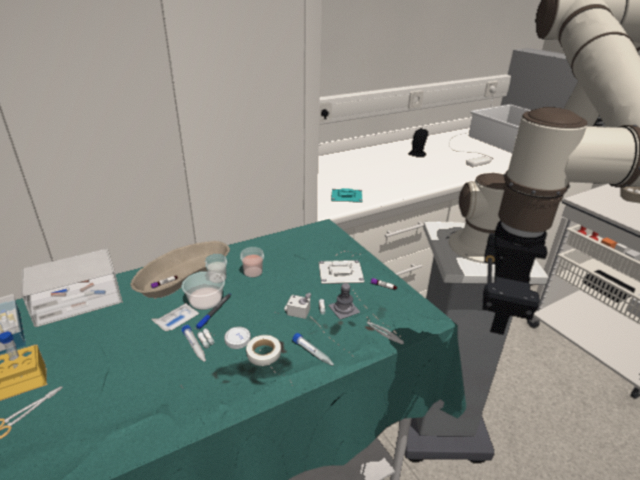

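Top view: dock candidates are the aluminium plate (289,267) and the turquoise one (483,289, not meant). The adapter candidate is the block with the nipple at (222,220), and the coupler in its stand is the dark round part at (227,266). The white ring (168,192) and white cap (185,168) are not needed. I'll check close crops.

```bash
python3 - <<'E'
from h import *
t=cv2.imread('pics/top0.png');s=cv2.imread('pics/side0.png')
a=cv2.resize(t[200:300,185:325],(784,560),interpolation=cv2.INTER_CUBIC)
b=cv2.resize(s[250:350,265:405],(784,560),interpolation=cv2.INTER_CUBIC)
cv2.imwrite('pics/top0c.png',a);cv2.imwrite('pics/side0c.png',b)
P=np.load('top0.npy')
def pr(u0,u1,v0,v1,st=3):
    for v in range(v0,v1,st): print(v,' '.join('%4.0f'%(1000*P[v,u,2]) for u in range(u0,u1,st)))
pr(206,244,204,236,2)
for p in [(289,267),(222,220),(227,266),(288,168),(170,234),(228,245),(264,310)]: print(p,np.round(P[p[1],p[0]],3))
E
```

```text
204   -3    1   -7   -0   -4    3   -4  -15   -4   -4   -2   -2    2   -2   -8   -1   -2   -4    1
206    4   -2   -6    2   -1   -2    2   -2   -2    8    1    0    0   -1   -8    1    1   -0    4
208    3    0   -2    3  -12   -1   -3   -1   -4   -4   -1    4   -7    3   -5    2   -1   -6   -7
210   -4    1   -2   -1    1   -5   -2    2   -7    5    7    5    3   -2    2   -4   -5   -6   -7
212   -7  -10    2   -3   -1   39   32   39   34   37   12   -1   -5   -5   -0   -1   -2   -2   -1
214   -1   -4   -5    2    4   33   28   37   28   38   38   37   36    2  -12    5    4   -1   -1
216   -5   -3    5    0  -10   38   27   37   31   34   38   45   38    7   -6   -1   -2   -1   -4
218    2    5    4   -1   30   38   37   34   32   34   36   34   28   -8    3   -4   -4   -3   -5
220   -2   -5    4   -1   37   33   35   34   36   42   36   38   16   -1    1  -10   -2   -3   -0
222   -3    2    1   -4   38   34   43   37   38   35   33   38   18   -2   -5    2   -4   -2   -8
224   -7    6   -6   34   29   44   40   47   44   36   35   25   -3    3   -2    0   -3   -6    0
226    0    1   -6   29   36   39   56   46   42   45   30   15    1   -2   -5   -8    4   -5   -6
228    0   -3   -7   35   56   62   56   33   38   36   33    6    4    4    0    0   -2    7   -2
230   -2   -9    2   -2   64   63   60   41   28   33   30   -5   -1   -2    2   -2   -5    3   -1
232   -3   -6   -4   -7    4   -5   -1   -7    4   34   24   -6   -1    1   -6   -0   -9   -3   -6
234    2   -6   -5   -9   -1    1    1   -3   -7   -0   -1   -7    5   -2   -3    3    5   -5   -7
(289, 267) [0.452 0.158 0.01 ]
(222, 220) [0.567 0.333 0.036]
(227, 266) [0.448 0.311 0.07 ]
(288, 168) [0.708 0.167 0.036]
(170, 234) [0.528 0.47  0.017]
(228, 245) [0.504 0.319 0.012]
(264, 310) [0.338 0.218 0.021]
```

View pics/top0c.png

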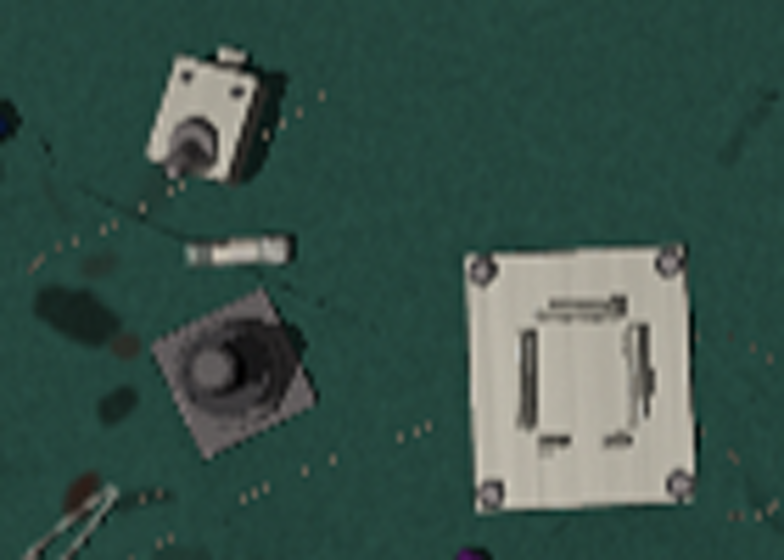

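View pics/side0c.png

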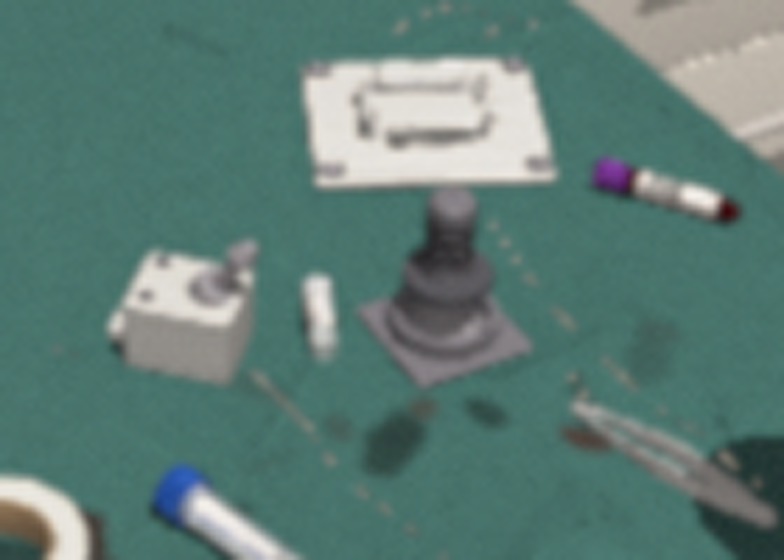

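The top crop shows the adapter's tab at (232,55) pointing up in the image, so world +x, with its nipple at (185,150). The dock plate's long side runs along image-vertical, and the wall facing the robot seems to have the gap, at (585,440). The stand with the upright coupler is at (235,370). I'll fit the poses and check the notch with averaged images.

```bash
cat > avg.py <<'E'
from h import *
def avg(n,k):
    cs=[cap(n) for _ in range(k)]
    z=np.stack([c['range_z'] for c in cs]).astype(float); z[z==0]=np.nan
    c=cs[0]; c['range_z']=np.nan_to_num(np.nanmedian(z,0)); c['color']=np.mean([x['color'] for x in cs],0).astype(np.uint8); return c
E
python3 - <<'E'
from avg import *
im=[]
for n,(u0,v0) in [('top',(255,235)),('side',(310,245))]:
    c=avg(n,8); P=cloud(c); np.save(n+'1.npy',P); np.save(n+'1c.npy',c['color'])
    im.append(cv2.resize(c['color'][v0:v0+70,u0:u0+68,::-1],(390,402),interpolation=cv2.INTER_LANCZOS4))
    # adapter top face, dock plate, coupler
    def sel(x0,x1,y0,y1,z0,z1):
        return P[(P[...,0]>x0)&(P[...,0]<x1)&(P[...,1]>y0)&(P[...,1]<y1)&(P[...,2]>z0)&(P[...,2]<z1)]
    for nm,b in dict(adtop=(.52,.62,.29,.38,.030,.041),neck=(.52,.62,.29,.38,.048,.075),grip=(.40,.5,.26,.36,.066,.09),flange=(.40,.5,.26,.36,.028,.043)).items():
        q=sel(*b); r=cv2.minAreaRect(q[:,:2].astype(np.float32)*1000); print(n,nm,len(q),np.round(np.median(q,0),4),np.round(r[0],1),np.round(r[1],1),round(r[2],1))
    g=c['color'].astype(int); w=(g.min(-1)>140)&(P[...,0]>.38)&(P[...,0]<.53)&(P[...,1]>.09)&(P[...,1]<.23)&(P[...,2]>-.01)
    m=cv2.morphologyEx(w.astype(np.uint8),cv2.MORPH_CLOSE,np.ones((5,5)))>0
    q=P[m&(P[...,2]<.03)&(P[...,2]>-.01)]; r=cv2.minAreaRect(q[:,:2].astype(np.float32)*1000); print(n,'dock',len(q),np.round(r[0],1),np.round(r[1],1),round(r[2],1),np.round(np.median(q,0),4))
    q=sel(.40,.51,.11,.21,.014,.03); r=cv2.minAreaRect(q[:,:2].astype(np.float32)*1000); print(n,'walls',len(q),np.round(r[0],1),np.round(r[1],1),round(r[2],1))
cv2.imwrite('pics/dock.png',np.hstack(im))
P=np.load('top1.npy')
for v in range(248,290,2): print(v,' '.join('%3.0f'%(1000*P[v,u,2]) for u in range(270,310,2)))
E
```

```text
top adtop 263 [0.567  0.3347 0.035 ] [564.8 337.2] [40.  49.7] 74.6
top neck 26 [0.5412 0.3428 0.0609] [542.9 343.8] [10.9 14.5] 88.0
top grip 61 [0.4474 0.3202 0.0757] [447.5 320.5] [20.1 19.4] 3.5
top flange 130 [0.4464 0.3175 0.0349] [447.3 322.3] [38.6 38.8] 1.5
top dock 1648 [450.7 160. ] [117.3 101.6] 4.4 [0.4509 0.1622 0.0047]
top walls 124 [451.3 159.9] [67.7 57.4] 1.8
side adtop 203 [0.5694 0.3436 0.0345] [566.7 337.4] [40.7 50.3] 74.4
side neck 29 [0.5426 0.3462 0.0596] [543.8 344.4] [12.3  8. ] 2.0
side grip 56 [0.4509 0.3272 0.0751] [449.8 322.6] [18.6 17.6] 88.4
side flange 121 [0.4522 0.331  0.0344] [449.5 324.6] [35.  40.8] 83.0
side dock 921 [452.4 154.1] [122.  116.8] 4.3 [0.4531 0.1666 0.0044]
side walls 77 [452.2 159.4] [67.2 58.7] 5.4
248   5   9   4   4   6   6   6   4   5   4   6   4   3   7   5   6   7   6   4  -3
250   1   6   5   1   4   4   5   5   6   3   6   4   4   5   5   4   2   2   4  -1
252   4   4   5   3   6   4   2   7   2   5   5   2   5   7   3   3   6   2   4  -4
254   4   6   6   3   4   2   6   7   4   4   4  18  20   5   5   4   5   4   5  -2
[... 728 characters left out ...]
   5  18   2   1   3   6   3
274   4   2   3   7  19   7   5   6   6   3   5   7   2   4  15   5   5   7   6   4
276   5   3   4   4  17  10   5   5   4   2   4   6   2   4   4   5   6   4   2   4
278   5   5   5   5   6   3  11  11   8   5   4   6  14  14   5   7   6   3   6   4
280   4   5   4   5   5   4  19  19   3   5   4   3  15  18   4  -1   2   2   4   4
282   4   6   5   3   3   6   5   5   5   2   7   3   2   3   4   3   4   5   5   5
284   6   2   6   3   3   5   5   4   6   5   6   5   6   3   4   5   5   7   5   3
286   1   4   5   6   4   5   7   2   3   3   4   6   4   5   3   0   4   3   7   6
288   5   9   7   6   3   3   5   4   2   4   3   5   6   6   7   4   3   6   5   3
```

View pics/dock.png

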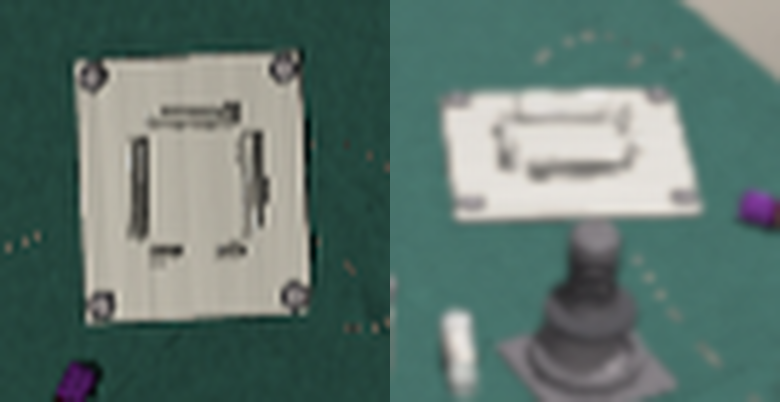

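The averaged depth confirms that the notch is in the wall facing the robot (world −x), with the gap at rows 278–280, u≈286–292. Dock centre is about (0.451, 0.160), heading 184.4°. Adapter centre is about (0.5655, 0.337), heading −15.4°. Coupler is about (0.4485, 0.3215). The sizes match the description. Moving above the adapter.

drive_tool(moves=[{"delta_pos": [43, 12.5, 6], "turn": -0.054, "claw": 1}, {"delta_pos": [43, 12.5, 6], "claw": 1}, {"delta_pos": [43, 12.5, 6], "claw": 1}, {"delta_pos": [43, 12.5, 6], "claw": 1}, {"delta_pos": [43, 12.5, 6], "claw": 1}, {"delta_pos": [43, 12.5, 6], "claw": 1}, {"delta_pos": [43, 12.5, 6], "claw": 1}, {"delta_pos": [43, 12.5, 6], "claw": 1}, {"delta_pos": [43, 12.5, 6], "claw": 1}, {"delta_pos": [43, 12.5, 6], "claw": 1}, {"delta_pos": [0, 0, 0], "claw": 1}, {"delta_pos": [0, 0, 0], "claw": 1}])

```text
invalid input
```

drive_tool(moves=[{"delta_pos": [43, 12.5, 6], "turn": -0.054, "claw": 1}, {"delta_pos": [43, 12.5, 6], "turn": 0, "claw": 1}, {"delta_pos": [43, 12.5, 6], "turn": 0, "claw": 1}, {"delta_pos": [43, 12.5, 6], "turn": 0, "claw": 1}, {"delta_pos": [43, 12.5, 6], "turn": 0, "claw": 1}, {"delta_pos": [43, 12.5, 6], "turn": 0, "claw": 1}, {"delta_pos": [43, 12.5, 6], "turn": 0, "claw": 1}, {"delta_pos": [43, 12.5, 6], "turn": 0, "claw": 1}, {"delta_pos": [43, 12.5, 6], "turn": 0, "claw": 1}, {"delta_pos": [43, 12.5, 6], "turn": 0, "claw": 1}, {"delta_pos": [0, 0, 0], "turn": 0, "claw": 1}, {"delta_pos": [0, 0, 0], "turn": 0, "claw": 1}])

```text
time_s: 2.4
tcp_pos: [0.5782, 0.3559, 0.1624]
ee_rot: [[0.964, -0.266, -0.0], [-0.266, -0.964, -0.0], [-0.0, 0.0, -1.0]]
wrist_force: [0.1, -0.4, -0.0]
gripper_width: 1.003
gripper_force: 0.0
```

drive_tool(moves=[{"delta_pos": [-7.3, 21.3, 20], "turn": 0, "claw": 1}, {"delta_pos": [0, 0, 40], "turn": 0, "claw": 1}, {"delta_pos": [0, 0, 40], "turn": 0, "claw": 1}, {"delta_pos": [0, 0, 30], "turn": 0, "claw": 1}, {"delta_pos": [0, 0, 13], "turn": 0, "claw": 1}, {"delta_pos": [0, 0, 0], "turn": 0, "claw": 1}, {"delta_pos": [0, 0, 0], "turn": 0, "claw": 1}])

```text
time_s: 3.28
tcp_pos: [0.5663, 0.3385, 0.0213]
ee_rot: [[0.964, -0.265, 0.002], [-0.265, -0.964, 0.002], [0.002, -0.002, -1.0]]
wrist_force: [-0.2, -0.3, -0.4]
gripper_width: 1.0
gripper_force: 0.0
```

```bash
python3 - <<'E'
from avg import *
P=cloud(avg('side',4))
for z0,z1,n in [(.031,.041,'adtop'),(.05,.075,'neck')]:
    q=P[(P[...,0]>.52)&(P[...,0]<.62)&(P[...,1]>.312)&(P[...,1]<.365)&(P[...,2]>z0)&(P[...,2]<z1)]
    r=cv2.minAreaRect(q[:,:2].astype(np.float32)*1000); print(n,len(q),r)
E
```

```text
adtop 36 ((545.9981689453125, 343.212646484375), (37.075958251953125, 7.449048042297363), 74.1943588256836)
neck 17 ((540.1214599609375, 345.62310791015625), (5.006307601928711, 8.405019760131836), 1.2190495729446411)
```

Well placed; I'll close and lift.

drive_tool(moves=[{"delta_pos": [0, 0, 0], "turn": 0, "claw": 0}, {"delta_pos": [0, 0, 0], "turn": 0, "claw": 0}, {"delta_pos": [0, 0, 0], "turn": 0, "claw": 0}, {"delta_pos": [0, 0, 0], "turn": 0, "claw": 0}, {"delta_pos": [0, 0, 0], "turn": 0, "claw": 0}, {"delta_pos": [0, 0, 0], "turn": 0, "claw": 0}, {"delta_pos": [0, 0, 0], "turn": 0, "claw": 0}, {"delta_pos": [0, 0, 0], "turn": 0, "claw": 0}])

```text
time_s: 4.47
tcp_pos: [0.5655, 0.3373, 0.0195]
ee_rot: [[0.964, -0.266, -0.0], [-0.266, -0.964, -0.0], [-0.0, 0.0, -1.0]]
wrist_force: [0.6, -0.4, 0.1]
gripper_width: 0.453
gripper_force: 30.0
```

drive_tool(moves=[{"delta_pos": [0, 0, -20], "turn": 0, "claw": 0}, {"delta_pos": [0, 0, -35], "turn": 0, "claw": 0}, {"delta_pos": [0, 0, -35], "turn": 0, "claw": 0}, {"delta_pos": [-12.6, 40.3, 0], "turn": 0, "claw": 0}, {"delta_pos": [-12.6, 40.3, 0], "turn": 0, "claw": 0}, {"delta_pos": [-12.6, 40.3, 0], "turn": 0, "claw": 0}, {"delta_pos": [-12.6, 40.3, 0], "turn": 0, "claw": 0}, {"delta_pos": [-12.6, 40.3, 0], "turn": 0, "claw": 0}, {"delta_pos": [0, 0, 0], "turn": 0.18, "claw": 0}, {"delta_pos": [0, 0, 0], "turn": 0.18, "claw": 0}, {"delta_pos": [0, 0, 0], "turn": 0.18, "claw": 0}, {"delta_pos": [0, 0, 0], "turn": 0.18, "claw": 0}])

```text
time_s: 5.98
tcp_pos: [0.4508, 0.1596, 0.1091]
ee_rot: [[0.544, -0.839, -0.001], [-0.839, -0.544, -0.0], [-0.0, 0.001, -1.0]]
wrist_force: [-0.0, -0.2, -2.8]
gripper_width: 0.455
gripper_force: 30.0
```

drive_tool(moves=[{"delta_pos": [0, 0, 0], "turn": 0.18, "claw": 0}, {"delta_pos": [0, 0, 0], "turn": 0.18, "claw": 0}, {"delta_pos": [0, 0, 0], "turn": 0.18, "claw": 0}, {"delta_pos": [0, 0, 0], "turn": 0.18, "claw": 0}, {"delta_pos": [0, 0, 0], "turn": 0.18, "claw": 0}, {"delta_pos": [0, 0, 0], "turn": 0.18, "claw": 0}, {"delta_pos": [0, 0, 0], "turn": 0.18, "claw": 0}, {"delta_pos": [0, 0, 0], "turn": 0.18, "claw": 0}, {"delta_pos": [0, 0, 0], "turn": 0.18, "claw": 0}, {"delta_pos": [0, 0, 0], "turn": 0.18, "claw": 0}, {"delta_pos": [0, 0, 0], "turn": 0, "claw": 0}, {"delta_pos": [0, 0, 0], "turn": 0, "claw": 0}])

```text
time_s: 7.48
tcp_pos: [0.4511, 0.1597, 0.1094]
ee_rot: [[-0.938, -0.348, -0.0], [-0.348, 0.938, -0.0], [0.0, -0.0, -1.0]]
wrist_force: [0.2, 0.9, -3.1]
gripper_width: 0.459
gripper_force: 30.0
```

drive_tool(moves=[{"delta_pos": [0, 0, 0], "turn": 0.14, "claw": 0}, {"delta_pos": [0, 0, 0], "turn": 0.14, "claw": 0}, {"delta_pos": [0, 0, 30], "turn": 0, "claw": 0}, {"delta_pos": [0, 0, 24], "turn": 0, "claw": 0}, {"delta_pos": [0, 0, 0], "turn": 0, "claw": 0}, {"delta_pos": [0, 0, 0], "turn": 0, "claw": 0}])

```text
time_s: 8.22
tcp_pos: [0.452, 0.1603, 0.0563]
ee_rot: [[-0.997, -0.074, 0.001], [-0.074, 0.997, 0.001], [-0.001, 0.001, -1.0]]
wrist_force: [0.1, 1.0, -2.3]
gripper_width: 0.454
gripper_force: 30.0
```

```bash
python3 - <<'E'
from avg import *
c=avg('side',6); P=cloud(c)
print(monitor.sense()['tcp_pos'])
a=np.deg2rad(4.4); o=np.array([.451,.160]); R=np.array([[-np.cos(a),-np.sin(a)],[np.sin(a),-np.cos(a)]]) # rows: dock x,y
d=(P[...,:2]-o)@R.T*1000
m=(abs(d[...,0])<50)&(abs(d[...,1])<26)&(P[...,2]>.033)&(P[...,2]<.11)
# side (+world y => dock -y) face
f=m&(P[...,2]>.042)&(P[...,2]<.07)
q=d[f]; print(len(q),'dx range',np.percentile(q[:,0],[1,5,50,95,99]),'dy',np.percentile(q[:,1],[1,5,50,95,99]))
n=m&(P[...,2]>.09); print('nip',len(d[n]),np.median(d[n],0),P[n][:,2].max())
u=cv2.resize(c['color'][230:320,300:420,::-1],(780,585),interpolation=cv2.INTER_CUBIC); cv2.imwrite('pics/place.png',u)
E
```

```text
[0.45161954 0.1600746  0.05619571]
126 dx range [-23.79081036 -23.56781965  -6.0555447   31.52351773  35.36602666] dy [-22.08796364 -21.44291032 -19.74863946   3.17790985  18.2955128 ]
nip 1 [-29.55220783   1.12124715] 0.0952965270341285
```

View pics/place.png

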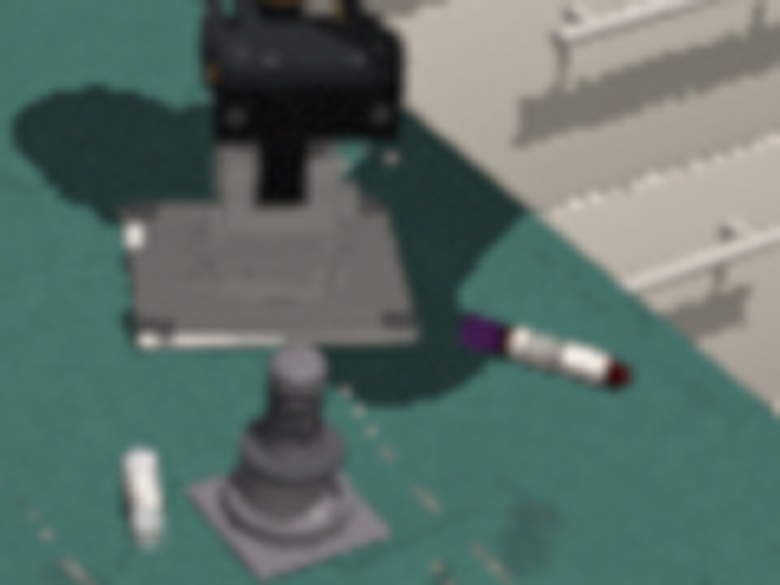

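The adapter hangs squarely above the pocket: gripper at (300,120), block face at (280,240), tab to the right. Its far edge is at −24 mm against −25 expected. Lowering it.

drive_tool(moves=[{"delta_pos": [0, 0, 12], "turn": 0, "claw": 0}, {"delta_pos": [0, 0, 6], "turn": 0, "claw": 0}, {"delta_pos": [0, 0, 5], "turn": 0, "claw": 0}, {"delta_pos": [0, 0, 4], "turn": 0, "claw": 0}, {"delta_pos": [0, 0, 2], "turn": 0, "claw": 0}, {"delta_pos": [0, 0, 0], "turn": 0, "claw": 0}, {"delta_pos": [0, 0, 0], "turn": 0, "claw": 0}])

```text
time_s: 9.4
tcp_pos: [0.4521, 0.1604, 0.0266]
ee_rot: [[-0.997, -0.073, 0.002], [-0.073, 0.997, 0.001], [-0.002, 0.001, -1.0]]
wrist_force: [3.9, 0.5, -5.3]
gripper_width: 0.452
gripper_force: 30.0
```

drive_tool(moves=[{"delta_pos": [0, 0, 1], "turn": 0, "claw": 0}, {"delta_pos": [0, 0, 0], "turn": 0, "claw": 0}, {"delta_pos": [0, 0, 0], "turn": 0, "claw": 0}])

```text
time_s: 9.78
tcp_pos: [0.4521, 0.1604, 0.026]
ee_rot: [[-0.997, -0.073, 0.002], [-0.073, 0.997, 0.001], [-0.002, 0.001, -1.0]]
wrist_force: [4.5, 0.7, 0.3]
gripper_width: 0.458
gripper_force: 30.0
```

drive_tool(moves=[{"delta_pos": [0, 0, 0], "turn": 0, "claw": 1}, {"delta_pos": [0, 0, 0], "turn": 0, "claw": 1}, {"delta_pos": [0, 0, 0], "turn": 0, "claw": 1}, {"delta_pos": [0, 0, 0], "turn": 0, "claw": 1}, {"delta_pos": [0, 0, -30], "turn": 0, "claw": 1}, {"delta_pos": [0, 0, -50], "turn": 0, "claw": 1}, {"delta_pos": [0, 0, -40], "turn": 0, "claw": 1}, {"delta_pos": [0, 40, 0], "turn": 0, "claw": 1}, {"delta_pos": [0, 40, 0], "turn": 0, "claw": 1}, {"delta_pos": [0, 40, 0], "turn": 0, "claw": 1}, {"delta_pos": [0, 40, 0], "turn": 0, "claw": 1}, {"delta_pos": [0, 0, 0], "turn": 0, "claw": 1}])

```text
time_s: 11.28
tcp_pos: [0.4393, 0.3216, 0.1452]
ee_rot: [[-0.997, -0.076, -0.0], [-0.076, 0.997, -0.0], [0.0, -0.0, -1.0]]
wrist_force: [0.0, -0.5, -0.5]
gripper_width: 1.003
gripper_force: 0.0
```

```bash
python3 - <<'E'
from avg import *
print(monitor.sense()['tcp_pos'])
a=np.deg2rad(4.4); o=np.array([.451,.160]); R=np.array([[-np.cos(a),-np.sin(a)],[np.sin(a),-np.cos(a)]])
ims=[]
for n in ['top','side']:
    c=avg(n,6); P=cloud(c)
    d=(P[...,:2]-o)@R.T*1000; z=P[...,2]*1000
    for nm,z0,z1 in [('top',35,47),('nip',58,85)]:
        m=(abs(d[...,0])<45)&(abs(d[...,1])<35)&(z>z0)&(z<z1); q=d[m]
        if len(q)<4: continue
        if nm=='top':
            k=q[:,0]>0; print('  z at +x',np.median(z[m][k]),'-x',np.median(z[m][~k]))
        print(n,nm,len(q),cv2.minAreaRect(q.astype(np.float32)),np.median(z[m]))
    u,v=(240,230) if n=='top' else (300,230)
    ims.append(cv2.resize(c['color'][v:v+90,u:u+75,::-1],(400,480),interpolation=cv2.INTER_CUBIC))
cv2.imwrite('pics/seated.png',np.hstack(ims))
E
```

```text
[0.43934107 0.32155748 0.14515969]
  z at +x 40.17733042253868 -x 41.15216768097274
top top 272 ((1.6456184387207031, -0.2384510040283203), (38.69054412841797, 48.894596099853516), 87.44359588623047) 40.482084343294254
top nip 21 ((-21.78016471862793, -1.731048583984375), (10.812894821166992, 10.647647857666016), 40.446739196777344) 67.69507571493216
  z at +x 40.05743880610019 -x 40.532329146913405
side top 136 ((0.9190082550048828, -1.3095874786376953), (49.48091125488281, 40.85744857788086), 0.4127597212791443) 40.239537178484326
side nip 17 ((-23.2199764251709, -3.1114211082458496), (5.927357196807861, 11.642537117004395), 84.05980682373047) 65.6744845537387
```

View pics/seated.png

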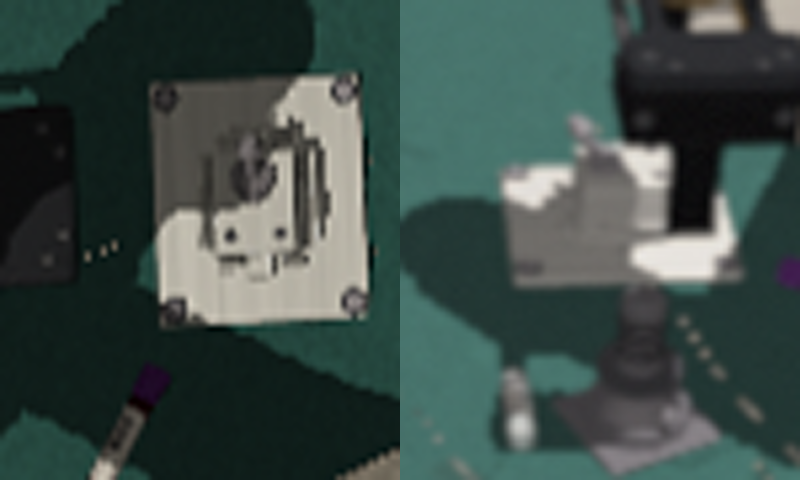

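The adapter is seated flat: top at about 40 mm with the −1.5 mm camera bias, level, tab in the notch at (260,265), nipple leaning away at (250,150). Now the coupler.

drive_tool(moves=[{"delta_pos": [-9.2, -0.7, 20], "turn": 0, "claw": 1}, {"delta_pos": [0, 0, 30], "turn": 0, "claw": 1}, {"delta_pos": [0, 0, 30], "turn": 0, "claw": 1}, {"delta_pos": [0, 0, 20], "turn": 0, "claw": 1}, {"delta_pos": [0, 0, 6], "turn": 0, "claw": 1}, {"delta_pos": [0, 0, 0], "turn": 0, "claw": 1}, {"delta_pos": [0, 0, 0], "turn": 0, "claw": 0}, {"delta_pos": [0, 0, 0], "turn": 0, "claw": 0}, {"delta_pos": [0, 0, 0], "turn": 0, "claw": 0}, {"delta_pos": [0, 0, 0], "turn": 0, "claw": 0}, {"delta_pos": [0, 0, 0], "turn": 0, "claw": 0}, {"delta_pos": [0, 0, 0], "turn": 0, "claw": 0}])

```text
time_s: 13.38
tcp_pos: [0.4489, 0.3194, 0.0395]
ee_rot: [[-0.997, -0.073, -0.0], [-0.073, 0.997, -0.0], [0.0, -0.0, -1.0]]
wrist_force: [0.0, -0.2, -0.5]
gripper_width: 0.398
gripper_force: 0.0
```

drive_tool(moves=[{"delta_pos": [0, 0, 0], "turn": 0, "claw": 0}, {"delta_pos": [0, 0, 0], "turn": 0, "claw": 0}, {"delta_pos": [0, 0, 0], "turn": 0, "claw": 0}])

```text
time_s: 13.75
tcp_pos: [0.449, 0.3196, 0.0395]
ee_rot: [[-0.997, -0.073, 0.0], [-0.073, 0.997, 0.0], [-0.0, 0.0, -1.0]]
wrist_force: [-0.3, 1.0, -0.5]
gripper_width: 0.244
gripper_force: 29.9
```

drive_tool(moves=[{"delta_pos": [0, 0, -20], "turn": 0, "claw": 0}, {"delta_pos": [0, 0, -50], "turn": 0, "claw": 0}, {"delta_pos": [0, 0, -60], "turn": 0, "claw": 0}, {"delta_pos": [0, 0, -60], "turn": 0, "claw": 0}, {"delta_pos": [6.8, -47, 0], "turn": 0, "claw": 0}, {"delta_pos": [6.8, -47, 0], "turn": 0, "claw": 0}, {"delta_pos": [6.8, -47, 0], "turn": 0, "claw": 0}, {"delta_pos": [6.8, -47, 0], "turn": 0, "claw": 0}, {"delta_pos": [6.8, -47, 0], "turn": 0, "claw": 0}, {"delta_pos": [6.8, -47, 0], "turn": 0, "claw": 0}, {"delta_pos": [20, 0, 0], "turn": 0, "claw": 0}, {"delta_pos": [0, 0, 0], "turn": 0, "claw": 0}])

```text
time_s: 15.25
tcp_pos: [0.4072, 0.0327, 0.2292]
ee_rot: [[-0.997, -0.071, -0.001], [-0.071, 0.997, 0.0], [0.001, 0.0, -1.0]]
wrist_force: [-0.2, 1.0, -1.4]
gripper_width: 0.241
gripper_force: 29.8
```

```bash
python3 - <<'E'
from h import *
s=monitor.sense(); print(np.round(s['joints'],2),s['wrist_force'])
E
```

```text
[ 2.7590e+01 -2.0000e-02 -2.6760e+01 -4.0000e-02 -6.3330e+01 -1.1347e+02] [-0.21896176  0.9561169  -1.35934855]
```

drive_tool(moves=[{"delta_pos": [9.4, -40.4, 0], "turn": 0, "claw": 0}, {"delta_pos": [9.4, -40.4, 0], "turn": 0, "claw": 0}, {"delta_pos": [9.4, -40.4, 0], "turn": 0, "claw": 0}, {"delta_pos": [9.4, -40.4, 0], "turn": 0, "claw": 0}, {"delta_pos": [40, 0, 0], "turn": 0, "claw": 0}, {"delta_pos": [40, 0, 0], "turn": 0, "claw": 0}, {"delta_pos": [40, 0, 0], "turn": 0, "claw": 0}, {"delta_pos": [0, 0, 0], "turn": 0, "claw": 0}])

```text
time_s: 16.25
tcp_pos: [0.2615, -0.1388, 0.2293]
ee_rot: [[-0.997, -0.073, 0.001], [-0.073, 0.997, 0.001], [-0.001, 0.001, -1.0]]
wrist_force: [0.8, 0.4, -1.7]
gripper_width: 0.245
gripper_force: 29.8
```

```bash
python3 - <<'E'
from h import *
s=monitor.sense(); print(np.round(s['joints'],2),s['wrist_force'])
E
```

```text
[ 4.670e+00 -1.387e+01 -3.810e+01 -3.000e-02 -6.573e+01 -9.047e+01] [ 0.81667247  0.38828046 -1.65808422]
```

The interface only turns about the tool's z, and the tool isn't near a limit that would tilt it. So I'll tilt the coupler in the grip by levering its mouth in the fixed stand ring, pivoting it about the finger line. First back above the stand.

drive_tool(moves=[{"delta_pos": [-22, 44.3, 0], "turn": 0, "claw": 0}, {"delta_pos": [-22, 44.3, 0], "turn": 0, "claw": 0}, {"delta_pos": [-22, 44.3, 0], "turn": 0, "claw": 0}, {"delta_pos": [-22, 44.3, 0], "turn": 0, "claw": 0}, {"delta_pos": [-22, 44.3, 0], "turn": 0, "claw": 0}, {"delta_pos": [-22, 44.3, 0], "turn": 0, "claw": 0}, {"delta_pos": [-22, 44.3, 0], "turn": 0, "claw": 0}, {"delta_pos": [-22, 44.3, 0], "turn": 0, "claw": 0}, {"delta_pos": [-22, 44.3, 0], "turn": 0, "claw": 0}, {"delta_pos": [-22, 44.3, 0], "turn": 0, "claw": 0}, {"delta_pos": [0, 0, 60], "turn": 0, "claw": 0}, {"delta_pos": [0, 0, 60], "turn": 0, "claw": 0}])

```text
time_s: 17.75
tcp_pos: [0.4513, 0.3212, 0.1073]
ee_rot: [[-0.997, -0.074, 0.001], [-0.074, 0.997, 0.001], [-0.001, 0.001, -1.0]]
wrist_force: [0.5, 0.8, -3.4]
gripper_width: 0.242
gripper_force: 29.8
```

drive_tool(moves=[{"delta_pos": [0, 0, 0], "turn": 0, "claw": 0}, {"delta_pos": [0, 0, 0], "turn": 0, "claw": 0}])

```text
time_s: 18.0
tcp_pos: [0.4523, 0.3207, 0.1113]
ee_rot: [[-0.997, -0.074, 0.003], [-0.074, 0.997, 0.002], [-0.003, 0.002, -1.0]]
wrist_force: [-0.9, 0.6, -1.4]
gripper_width: 0.238
gripper_force: 29.8
```

drive_tool(moves=[{"delta_pos": [3.4, -0.9, 0], "turn": 0, "claw": 0}, {"delta_pos": [0, 0, 25], "turn": 0, "claw": 0}, {"delta_pos": [0, 0, 20], "turn": 0, "claw": 0}, {"delta_pos": [0, 0, 15], "turn": 0, "claw": 0}, {"delta_pos": [0, 0, 9], "turn": 0, "claw": 0}, {"delta_pos": [0, 0, 0], "turn": 0, "claw": 0}, {"delta_pos": [0, 0, 0], "turn": 0, "claw": 0}])

```text
time_s: 18.88
tcp_pos: [0.4517, 0.3212, 0.046]
ee_rot: [[-0.997, -0.076, 0.01], [-0.076, 0.997, 0.007], [-0.011, 0.007, -1.0]]
wrist_force: [2.5, -1.3, 12.9]
gripper_width: 0.244
gripper_force: 30.1
```

drive_tool(moves=[{"delta_pos": [0, 0, -12], "turn": 0, "claw": 0}, {"delta_pos": [2.8, -1.4, 0], "turn": 0, "claw": 0}, {"delta_pos": [0, 0, 0], "turn": 0, "claw": 0}])

```text
time_s: 19.25
tcp_pos: [0.4438, 0.3156, 0.0523]
ee_rot: [[-0.997, -0.073, -0.001], [-0.073, 0.997, -0.001], [0.001, -0.001, -1.0]]
wrist_force: [-0.2, -0.5, -2.6]
gripper_width: 0.242
gripper_force: 29.9
```

drive_tool(moves=[{"delta_pos": [-5.5, 3.6, 0], "turn": 0, "claw": 0}, {"delta_pos": [0, 0, 0], "turn": 0, "claw": 0}, {"delta_pos": [0, 0, 0], "turn": 0, "claw": 0}])

```text
time_s: 19.62
tcp_pos: [0.4497, 0.3201, 0.0521]
ee_rot: [[-0.997, -0.073, -0.001], [-0.073, 0.997, -0.001], [0.001, -0.001, -1.0]]
wrist_force: [0.6, -0.5, -1.3]
gripper_width: 0.246
gripper_force: 29.9
```

```bash
cat > tilt.py <<'E'
from avg import *
def run(k=5):
    c=avg('side',k); P=cloud(c); s=monitor.sense(); t=s['tcp_pos']
    g=c['color'].astype(int)
    return c,P,t
E
python3 - <<'E'
from tilt import *
c,P,t=run()
print(t,monitor.sense()['wrist_force'])
E=np.linalg.inv(np.array(c['extrinsics'])); q=E@np.r_[t,1]; u=c['f']*q[0]/q[2]+c['cx']; v=c['f']*q[1]/q[2]+c['cy']; print(u,v)
u,v=int(u),int(v)
cv2.imwrite('pics/tilt0.png',cv2.resize(c['color'][v-40:v+50,u-60:u+60,::-1],(780,585),interpolation=cv2.INTER_CUBIC))
E
```

```text
[0.44968947 0.32009384 0.05249479] [-0.64913979  0.12780537 -1.740099  ]
345.0895647014401 292.05340151099244
```

View pics/tilt0.png

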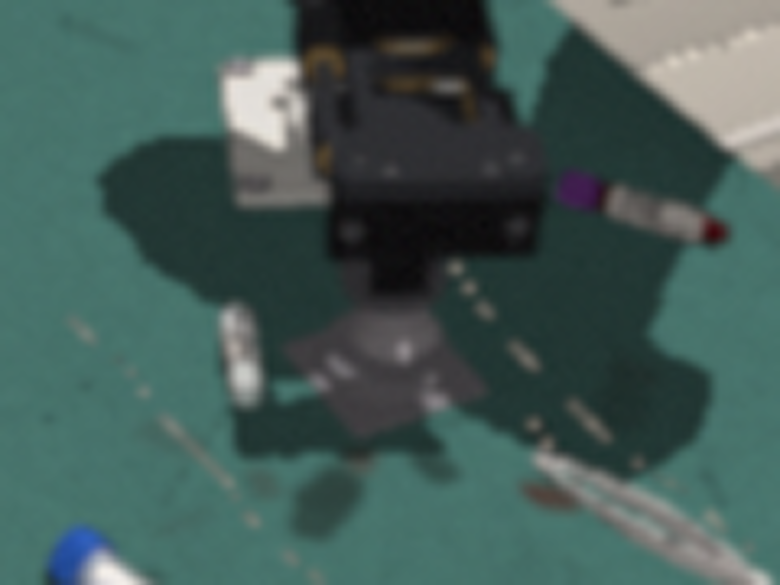

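The coupler still hangs upright above the stand ring, flange at (390,325) and ring at (385,390). Inserting it.

drive_tool(moves=[{"delta_pos": [0.6, -0.5, 4], "turn": 0, "claw": 0}, {"delta_pos": [0, 0, 4], "turn": 0, "claw": 0}, {"delta_pos": [0, 0, 3], "turn": 0, "claw": 0}, {"delta_pos": [0, 0, 0], "turn": 0, "claw": 0}])

```text
time_s: 20.38
tcp_pos: [0.4517, 0.3208, 0.0457]
ee_rot: [[-0.997, -0.076, 0.005], [-0.076, 0.997, 0.002], [-0.006, 0.001, -1.0]]
wrist_force: [-0.6, -3.1, 19.0]
gripper_width: 0.244
gripper_force: 30.6
```

```bash
cat > cp.py <<'E'
from avg import *
a=np.deg2rad(4.2); X=np.array([np.cos(a),np.sin(a)])
def prof(k=6,zs=None,w=.04):
    c=avg('side',k); P=cloud(c); t=monitor.sense()['tcp_pos']; print('tcp',np.round(t,4))
    d=P-t; sx=d[...,:2]@X; sy=d[...,:2]@np.array([-X[1],X[0]])
    for z in np.arange(.045,-.05,-.004):
        m=(abs(d[...,2]-z)<.002)&(abs(sx)<w)&(sy>-.03)&(sy<.05)
        q=m.sum()
        if q>2: print('z %4.0f n %d x %5.1f..%5.1f mid %5.1f  y %5.1f'%(z*1e3,q,sx[m].min()*1e3,sx[m].max()*1e3,(sx[m].min()+sx[m].max())*500,sy[m].max()*1e3))
    return c,P,t
E
python3 -c "
from cp import *
prof()"
```

```text
tcp [0.4517 0.3208 0.0457]
z   13 n 10 x -11.5.. 10.6 mid  -0.5  y  20.1
z    9 n 12 x -11.8.. 10.3 mid  -0.7  y  20.2
z    5 n 16 x  -9.6.. 10.4 mid   0.4  y  20.1
z    1 n 14 x -22.1.. 10.4 mid  -5.9  y  19.7
z   -3 n 17 x -21.9..  4.7 mid  -8.6  y  19.2
z   -7 n 36 x -18.7.. 18.0 mid  -0.4  y  21.2
z  -11 n 5 x  -5.2.. 11.5 mid   3.1  y  19.3
z  -19 n 10 x -15.2..  3.0 mid  -6.1  y  11.7
z  -23 n 12 x -15.3..  7.4 mid  -3.9  y  12.0
z  -27 n 18 x -19.5..  6.8 mid  -6.4  y  12.5
z  -31 n 32 x -24.5.. 22.3 mid  -1.1  y  23.0
z  -35 n 79 x -26.4.. 22.7 mid  -1.9  y  26.7
z  -39 n 28 x -22.8.. 22.6 mid  -0.1  y  27.0
z  -43 n 166 x -38.4.. 36.2 mid  -1.1  y  39.1
z  -47 n 295 x -39.9.. 40.0 mid   0.0  y  49.8
```

The coupler has already pivoted about 12° in the wanted direction (its top toward +x), so the lever works. Pushing on toward +x.

drive_tool(moves=[{"delta_pos": [-5, 0, 0], "turn": 0, "claw": 0}, {"delta_pos": [-5, 0, 0], "turn": 0, "claw": 0}, {"delta_pos": [-4, 0, 0], "turn": 0, "claw": 0}, {"delta_pos": [0, 0, 0], "turn": 0, "claw": 0}])

```text
time_s: 21.18
tcp_pos: [0.4628, 0.3213, 0.0415]
ee_rot: [[-0.997, -0.072, -0.001], [-0.072, 0.997, 0.001], [0.0, 0.001, -1.0]]
wrist_force: [-4.1, 2.6, 1.9]
gripper_width: 0.243
gripper_force: 32.5
```

```bash
python3 -c "
from cp import *
prof()"
```

```text
tcp [0.4628 0.3213 0.0414]
z   13 n 11 x -10.5..  9.5 mid  -0.5  y  20.2
z    9 n 13 x -10.7..  9.1 mid  -0.8  y  20.6
z    5 n 10 x -10.9..  9.3 mid  -0.8  y  21.0
z    1 n 18 x -23.4..  9.0 mid  -7.2  y  20.1
z   -3 n 26 x -22.8..  3.7 mid  -9.5  y  20.0
z   -7 n 31 x -14.2.. 16.7 mid   1.3  y  20.5
z  -11 n 4 x   8.0.. 14.6 mid  11.3  y  15.0
z  -19 n 14 x -19.2..  2.0 mid  -8.6  y  12.4
z  -23 n 12 x -19.0..  4.0 mid  -7.5  y  13.1
z  -27 n 34 x -34.5.. 11.0 mid -11.8  y  26.4
z  -31 n 87 x -37.5.. 39.7 mid   1.1  y  26.7
z  -35 n 40 x -34.0.. 38.6 mid   2.3  y  27.3
z  -39 n 133 x -39.4.. 37.9 mid  -0.7  y  39.0
z  -43 n 299 x -40.0.. 39.9 mid  -0.0  y  49.8
```

drive_tool(moves=[{"delta_pos": [-5, 0, 0], "turn": 0, "claw": 0}, {"delta_pos": [-5, 0, 0], "turn": 0, "claw": 0}, {"delta_pos": [0, 0, 0], "turn": 0, "claw": 0}])

```text
time_s: 21.85
tcp_pos: [0.4711, 0.3219, 0.0412]
ee_rot: [[-0.997, -0.072, -0.003], [-0.072, 0.997, -0.0], [0.003, 0.0, -1.0]]
wrist_force: [-9.0, 4.2, 4.3]
gripper_width: 0.243
gripper_force: 36.7
```

```bash
cat > fit.py <<'E'
from cp import *
from scipy.optimize import least_squares
def pts(n,k=5):
    c=avg(n,k); P=cloud(c); t=monitor.sense()['tcp_pos']; d=(P-t)*1e3; d[...,2]+=1.5
    sx=d[...,:2]@X; sy=d[...,:2]@np.array([-X[1],X[0]]); z=d[...,2]
    m=(abs(sx)<32)&(abs(sy)<26)&(z>-20)&(z<8)&~((abs(sx)<13)&(z>-1))
    return np.stack([sx,sy,z],-1)[m]
def res(p,q):
    th,ox,oz,oy=p  # flange centre (coupler z=29) offset from TCP; th lean to +x
    v=q-[ox,oy,oz]; ax=np.array([np.sin(th),0,np.cos(th)]); h=v@ax; r=np.linalg.norm(v-h[:,None]*ax,axis=1)
    dr=r-21; dh=abs(h)-3
    return np.where((dr>0)&(dh>0),np.hypot(dr,dh),np.maximum(dr,dh))
def fit(views=('side',),k=6):
    q=np.concatenate([pts(v,k) for v in views]); best=None
    for th in (0,.2,.35,.5,.65):
        o=least_squares(lambda p:np.r_[res(p,q)/1.5,p[3]/1.5],[th,-8*np.sin(th),-7,0],loss='cauchy')
        if best is None or o.cost<best.cost: best=o
    p=best.x; print('n',len(q),'cost/n',round(best.cost/len(q),3),'tilt',round(np.degrees(p[0]),1),'flange dx,dz,dy',np.round(p[1:],1),'inl',(abs(res(p,q))<2).sum())
    return p
E
python3 -c "
from fit import *
print(monitor.sense()['tcp_pos']); fit(); fit(('top',)); fit(('side','top'))"
```

```text
[0.47111119 0.32186415 0.04123191]
n 77 cost/n 0.648 tilt 21.5 flange dx,dz,dy [-7.  -4.6 -0.3] inl 53
n 0 cost/n nan tilt 0.0 flange dx,dz,dy [-0. -7.  0.] inl 0
n 79 cost/n 0.657 tilt 21.3 flange dx,dz,dy [-7.2 -4.5 -0.5] inl 54fit.py:18: RuntimeWarning: invalid value encountered in scalar divide
  p=best.x; print('n',len(q),'cost/n',round(best.cost/len(q),3),'tilt',round(np.degrees(p[0]),1),'flange dx,dz,dy',np.round(p[1:],1),'inl',(abs(res(p,q))<2).sum())
```

drive_tool(moves=[{"delta_pos": [-5, 0, 0], "turn": 0, "claw": 0}, {"delta_pos": [-4, 0, 0], "turn": 0, "claw": 0}, {"delta_pos": [0, 0, 0], "turn": 0, "claw": 0}, {"delta_pos": [0, 0, 0], "turn": 0, "claw": 0}])

```text
time_s: 23.55
tcp_pos: [0.4804, 0.3228, 0.0409]
ee_rot: [[-0.997, -0.072, -0.003], [-0.072, 0.997, 0.001], [0.003, 0.001, -1.0]]
wrist_force: [-7.0, 5.5, 2.5]
gripper_width: 0.244
gripper_force: 32.4
```

```bash
python3 -c "
from fit import *
fit();print(monitor.sense()['tcp_pos'])"
```

```text
n 84 cost/n 0.874 tilt 30.2 flange dx,dz,dy [-10.9  -3.8  -0.4] inl 50
[0.48036803 0.32279027 0.04088147]
```

About 30° of tilt. Lifting out and re-measuring in the air, in front of the camera.

drive_tool(moves=[{"delta_pos": [0, 0, -15], "turn": 0, "claw": 0}, {"delta_pos": [0, 0, -30], "turn": 0, "claw": 0}, {"delta_pos": [0, 0, -40], "turn": 0, "claw": 0}, {"delta_pos": [0, 0, -30], "turn": 0, "claw": 0}, {"delta_pos": [0, 0, 0], "turn": 0, "claw": 0}, {"delta_pos": [0, 0, 0], "turn": 0, "claw": 0}])

```text
time_s: 24.6
tcp_pos: [0.4814, 0.3211, 0.1548]
ee_rot: [[-0.997, -0.072, -0.002], [-0.072, 0.997, -0.002], [0.002, -0.002, -1.0]]
wrist_force: [-0.5, 0.9, -1.8]
gripper_width: 0.242
gripper_force: 31.9
```

```bash
python3 -c "
from fit import *
p=fit(k=8);fit(k=8); 
c,P,t=prof(8)
E=np.linalg.inv(np.array(c['extrinsics'])); q=E@np.r_[t,1]; u=int(c['f']*q[0]/q[2]+c['cx']); v=int(c['f']*q[1]/q[2]+c['cy'])
cv2.imwrite('pics/tilt1.png',cv2.resize(c['color'][v-35:v+40,u-50:u+50,::-1],(780,585),interpolation=cv2.INTER_CUBIC)); print(u,v)
"
```

```text
n 118 cost/n 0.685 tilt 29.4 flange dx,dz,dy [-10.8  -4.9  -1.3] inl 75
n 122 cost/n 0.658 tilt 29.4 flange dx,dz,dy [-10.7  -4.2  -0.7] inl 81
tcp [0.4821 0.322  0.1566]
z   25 n 9 x  -9.3..  9.3 mid  -0.0  y  21.4
z   21 n 9 x  -9.7..  9.3 mid  -0.2  y  20.2
z   17 n 17 x  -9.8.. 10.4 mid   0.3  y  20.1
z   13 n 12 x -10.0..  9.8 mid  -0.1  y  20.3
z    9 n 14 x -26.8..  8.7 mid  -9.0  y  19.7
z    5 n 44 x -29.0..  8.7 mid -10.1  y  20.5
z    1 n 29 x -28.6.. 10.1 mid  -9.3  y  19.8
z   -3 n 15 x -20.3.. -3.6 mid -12.0  y  20.5
z   -7 n 13 x -24.2..  2.6 mid -10.8  y  20.2
z  -11 n 21 x -27.7..  8.6 mid  -9.6  y  18.8
z  -15 n 17 x -29.8..  2.5 mid -13.7  y  12.8
z  -19 n 18 x -37.7.. -9.9 mid -23.8  y  13.1
z  -23 n 26 x -38.4.. -8.0 mid -23.2  y  13.9
z  -27 n 13 x -31.2..-10.8 mid -21.0  y  16.5
z  -31 n 11 x -24.1..-11.0 mid -17.5  y  17.2
z  -35 n 4 x -15.2..-10.9 mid -13.1  y  11.6
333 257
```

View pics/tilt1.png

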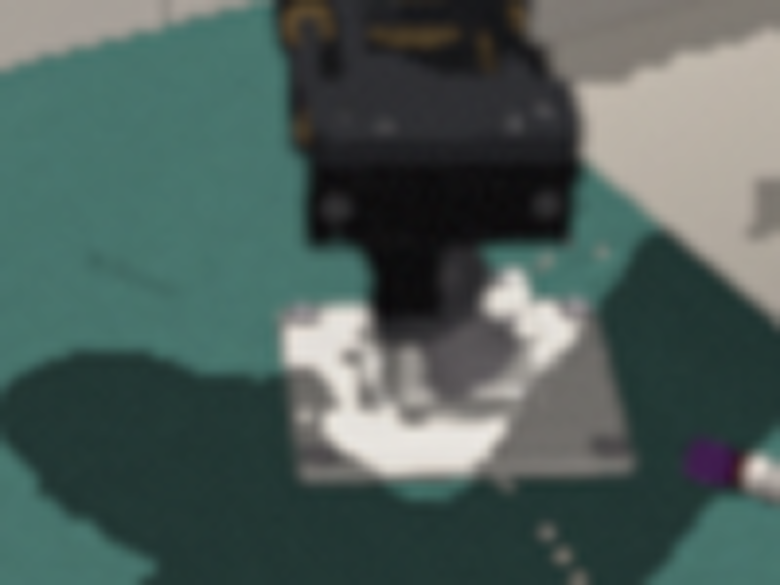

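The picture shows the coupler leaning in the grip, mouth at (480,360) pointing down and toward the robot; the fit gives a tilt of 29.5°. Moving to the nipple's axis line, above the tip.

drive_tool(moves=[{"delta_pos": [-4.5, -39.6, 0], "turn": 0, "claw": 0}, {"delta_pos": [-4.5, -39.6, 0], "turn": 0, "claw": 0}, {"delta_pos": [-4.5, -39.6, 0], "turn": 0, "claw": 0}, {"delta_pos": [-4.4, -39.6, 0], "turn": 0, "claw": 0}, {"delta_pos": [0, 0, 15], "turn": 0, "claw": 0}, {"delta_pos": [0, 0, 0], "turn": 0, "claw": 0}, {"delta_pos": [0, 0, 0], "turn": 0, "claw": 0}, {"delta_pos": [0, 0, 0], "turn": 0, "claw": 0}])

```text
time_s: 26.8
tcp_pos: [0.5117, 0.1663, 0.1418]
ee_rot: [[-0.997, -0.074, 0.001], [-0.074, 0.997, 0.0], [-0.001, 0.0, -1.0]]
wrist_force: [0.1, -0.3, -2.7]
gripper_width: 0.241
gripper_force: 31.9
```

```bash
python3 -c "
from fit import *
fit(k=8);fit(k=8);
s=monitor.sense();print(s['tcp_pos'],s['wrist_force'])
P=cloud(avg('side',8)); m=(abs(P[...,0]-.478)<.02)&(abs(P[...,1]-.163)<.012)&(P[...,2]>.05)&(P[...,2]<.078)
q=P[m]; print(len(q)); o=q[np.argsort(-q[:,2])]; print(np.round(o[:12],4))
"
```

```text
n 93 cost/n 0.75 tilt 30.3 flange dx,dz,dy [-10.8  -4.2  -0. ] inl 57
n 95 cost/n 0.75 tilt 29.4 flange dx,dz,dy [-11.2  -3.8   0. ] inl 58
[0.51148866 0.16526203 0.14153262] [ 0.33330774  0.53689719 -3.02735033]
26
[[0.477  0.1639 0.0707]
 [0.4741 0.1634 0.0705]
 [0.4797 0.1619 0.0693]
 [0.4769 0.1654 0.0683]
 [0.4741 0.1645 0.0678]
 [0.4713 0.1643 0.0677]
 [0.4797 0.1645 0.0677]
 [0.4769 0.1677 0.0665]
 [0.4712 0.1661 0.0656]
 [0.474  0.1657 0.0653]
 [0.4796 0.1647 0.0645]
 [0.474  0.1677 0.0633]]
```

drive_tool(moves=[{"delta_pos": [0, 0, 15], "turn": 0, "claw": 0}, {"delta_pos": [0, 0, 12], "turn": 0, "claw": 0}, {"delta_pos": [0, 0, 0], "turn": 0, "claw": 0}, {"delta_pos": [2.5, 0, 4.33], "turn": 0, "claw": 0}, {"delta_pos": [2.5, 0, 4.33], "turn": 0, "claw": 0}, {"delta_pos": [2.5, 0, 4.33], "turn": 0, "claw": 0}, {"delta_pos": [2.5, 0, 4.33], "turn": 0, "claw": 0}, {"delta_pos": [0, 0, 0], "turn": 0, "claw": 0}, {"delta_pos": [0, 0, 0], "turn": 0, "claw": 0}])

```text
time_s: 29.12
tcp_pos: [0.5017, 0.1647, 0.0974]
ee_rot: [[-0.997, -0.073, 0.0], [-0.073, 0.997, 0.0], [-0.0, 0.0, -1.0]]
wrist_force: [-0.7, -0.4, -2.9]
gripper_width: 0.24
gripper_force: 31.9
```

drive_tool(moves=[{"delta_pos": [1.5, 0, 2.6], "turn": 0, "claw": 0}, {"delta_pos": [1.5, 0, 2.6], "turn": 0, "claw": 0}, {"delta_pos": [1.5, 0, 2.6], "turn": 0, "claw": 0}, {"delta_pos": [0, 0, 0], "turn": 0, "claw": 0}])

```text
time_s: 29.62
tcp_pos: [0.4972, 0.1646, 0.0894]
ee_rot: [[-0.997, -0.073, 0.001], [-0.073, 0.997, 0.001], [-0.001, 0.001, -1.0]]
wrist_force: [1.4, 1.1, -1.9]
gripper_width: 0.245
gripper_force: 31.9
```

drive_tool(moves=[{"delta_pos": [1.5, 0, 2.6], "turn": 0, "claw": 0}, {"delta_pos": [1.5, 0, 2.6], "turn": 0, "claw": 0}, {"delta_pos": [0, 0, 0], "turn": 0, "claw": 0}, {"delta_pos": [0, 0, 0], "turn": 0, "claw": 0}])

```text
time_s: 30.12
tcp_pos: [0.4933, 0.1637, 0.0837]
ee_rot: [[-0.997, -0.072, -0.002], [-0.072, 0.997, -0.001], [0.002, -0.001, -1.0]]
wrist_force: [0.1, -0.5, -2.5]
gripper_width: 0.241
gripper_force: 31.9
```

drive_tool(moves=[{"delta_pos": [1, 0, 1.73], "turn": 0, "claw": 0}, {"delta_pos": [1, 0, 1.73], "turn": 0, "claw": 0}, {"delta_pos": [0, 0, 0], "turn": 0, "claw": 0}, {"delta_pos": [0, 0, 0], "turn": 0, "claw": 0}])

```text
time_s: 30.62
tcp_pos: [0.4936, 0.1641, 0.0828]
ee_rot: [[-0.997, -0.074, 0.004], [-0.074, 0.997, 0.0], [-0.004, 0.0, -1.0]]
wrist_force: [0.2, -1.1, 6.5]
gripper_width: 0.24
gripper_force: 32.2
```

drive_tool(moves=[{"delta_pos": [1, 0, 1.73], "turn": 0, "claw": 0}, {"delta_pos": [1, 0, 1.73], "turn": 0, "claw": 0}, {"delta_pos": [0, 0, 0], "turn": 0, "claw": 0}, {"delta_pos": [0, 0, 0], "turn": 0, "claw": 0}])

```text
time_s: 31.12
tcp_pos: [0.4919, 0.164, 0.0797]
ee_rot: [[-0.997, -0.074, 0.004], [-0.074, 0.997, 0.001], [-0.004, 0.0, -1.0]]
wrist_force: [1.2, -1.4, 9.2]
gripper_width: 0.244
gripper_force: 32.2
```

```bash
python3 -c "
from fit import *
fit(k=8);fit(k=8);
s=monitor.sense();print(s['tcp_pos'],s['wrist_force'],s['moment'])
"
```

```text
n 93 cost/n 0.717 tilt 29.3 flange dx,dz,dy [-10.8  -4.   -0.8] inl 59
n 90 cost/n 0.693 tilt 30.8 flange dx,dz,dy [-10.9  -4.1  -0.3] inl 57
[0.49191889 0.16402392 0.07975174] [ 0.77637782 -2.13515047  9.70713755] [-0.7717681  -0.33119456  0.01059987]
```

drive_tool(moves=[{"delta_pos": [1, 0, 1.73], "turn": 0, "claw": 0}, {"delta_pos": [0.5, 0, 0.87], "turn": 0, "claw": 0}, {"delta_pos": [0, 0, 0], "turn": 0, "claw": 0}, {"delta_pos": [0, 0, 0], "turn": 0, "claw": 0}])

```text
time_s: 32.42
tcp_pos: [0.4906, 0.164, 0.0774]
ee_rot: [[-0.997, -0.075, 0.005], [-0.075, 0.997, 0.001], [-0.005, 0.0, -1.0]]
wrist_force: [1.2, -3.2, 10.9]
gripper_width: 0.243
gripper_force: 32.3
```

```bash
python3 -c "
from fit import *
fit(k=8);fit(k=8);
s=monitor.sense();print(s['tcp_pos'],s['wrist_force'],s['moment'])
"
```

```text
n 90 cost/n 0.765 tilt 29.5 flange dx,dz,dy [-10.9  -3.8  -0.7] inl 56
n 89 cost/n 0.758 tilt 30.4 flange dx,dz,dy [-10.6  -4.1  -0.7] inl 56
[0.49062341 0.16394928 0.07738352] [ 0.97206896 -2.85668463 10.61680082] [-0.79637677 -0.3204841   0.05748542]
```

drive_tool(moves=[{"delta_pos": [0.5, 0, 0.87], "turn": 0, "claw": 0}, {"delta_pos": [0.25, 0, 0.43], "turn": 0, "claw": 0}, {"delta_pos": [0, 0, 0], "turn": 0, "claw": 0}, {"delta_pos": [0, 0, 0], "turn": 0, "claw": 0}])

```text
time_s: 33.72
tcp_pos: [0.49, 0.164, 0.0763]
ee_rot: [[-0.997, -0.075, 0.005], [-0.075, 0.997, 0.001], [-0.005, 0.0, -1.0]]
wrist_force: [0.5, -1.9, 11.3]
gripper_width: 0.248
gripper_force: 32.3
```

drive_tool(moves=[{"delta_pos": [0.5, 0, 0.87], "turn": 0, "claw": 0}, {"delta_pos": [0.25, 0, 0.43], "turn": 0, "claw": 0}, {"delta_pos": [0, 0, 0], "turn": 0, "claw": 0}, {"delta_pos": [0, 0, 0], "turn": 0, "claw": 0}])

```text
time_s: 34.22
tcp_pos: [0.49, 0.164, 0.0758]
ee_rot: [[-0.997, -0.075, 0.007], [-0.075, 0.997, 0.001], [-0.007, 0.001, -1.0]]
wrist_force: [1.1, -3.6, 14.8]
gripper_width: 0.24
gripper_force: 32.4
```

It has gone stiff: about 8 mm of axial travel since first contact, so the nipple has bottomed. One final check picture.

```bash
python3 -c "
from fit import *
fit(k=8)
s=monitor.sense();print(s['time_s'],s['tcp_pos'],s['wrist_force'])
c=cap('side'); t=cap('top')
cv2.imwrite('pics/final.png',np.hstack([cv2.resize(c['color'][200:340,280:420,::-1],(400,400),interpolation=cv2.INTER_CUBIC),cv2.resize(t['color'][140:330,140:330,::-1],(400,400),interpolation=cv2.INTER_CUBIC)]))
P=cloud(avg('side',6)); a=np.deg2rad(4.4); d=(P[...,:2]-[.451,.160])@np.array([[-np.cos(a),-np.sin(a)],[np.sin(a),-np.cos(a)]]).T*1e3; z=P[...,2]*1e3
m=(abs(d[...,0])<26)&(abs(d[...,1])<20)&(z>34)&(z<46); q=d[m]; print(len(q),'adapter top z',np.median(z[m]), np.polyfit(q[:,0],z[m],1))
"
```

```text
n 88 cost/n 0.719 tilt 30.3 flange dx,dz,dy [-10.8  -3.9  -0.5] inl 56
34.625 [0.49008074 0.16405395 0.07589011] [ 0.99913921 -3.25333926 15.14545227]
112 adapter top z 40.34345909076859 [-7.20748494e-03  4.00393408e+01]
```

View pics/final.png

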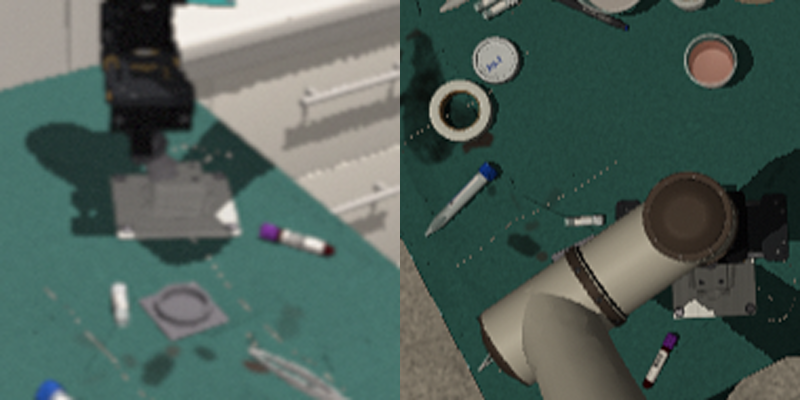

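The left view shows the coupler on the nipple at (155,150), the adapter flat in the dock, and the stand empty at (183,305). The cup, tube and vials are where they were. Handing in.

```bash
python3 -c "
from station import ticket
print(ticket.finish_job())"
```

```text
the job is handed in; nothing more can be done
None
```

Job handed in at about 35 s: the adapter is flat in the dock with its tab in the notch, and the coupler is on the nipple at about 30°, still gripped and pushing it to the end of its travel. The snap and depth are inferred from force and travel, not seen directly. The tool can't tilt, so I leaned the coupler in the grip against its stand.

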